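# Spatula a round biscuit off the baking tray and pack it in the tin

### The job

Slide the spatula under the round biscuit from the open front of the baking tray, lift it out on the blade without touching it with the fingers, and set the loaded spatula down on the open counter clear of the tray. Let go of the spatula, take the biscuit off the blade by its edges and lay it gently, flat and same side up, on the floor of the open tin. Leave the spatula lying flat on the counter, do not drop the biscuit, and leave the oblong biscuit and everything else on the counter where it is.

Things in the scene. Friction and masses are not known exactly. Their poses are not given: they have to be found in the camera images.
- spatula: Dark steel spatula, dark silicone handle, 253 mm long, 0.16 kg, loose. Origin: centre of the blade's underside; x forward to the straight front edge, z up. Blade 110 (x) x 56 (y) x 2 mm. A bent shank rises from its back edge to the handle: a level bar 20 mm wide, 18 mm high, x = -98 to -198 mm, centre line 46 mm above the underside. Lies stable on its blade, empty or loaded, handle in the air.
- spatula_grip (a point): Grip point on the spatula's handle: on its centre line, 46 mm above the underside of the blade, at x = -130 mm in the spatula's frame (nearer the blade than the middle of the handle). Axes as the spatula's.
- biscuit: Round, hard, flat biscuit, 68 mm diameter, 14 mm thick, about 45 g, loose. Lower rim bevelled: underside 54 mm across, full 68 mm from 5 to 12 mm height. Origin: centre of its underside, z up. It lies flat on the tray floor in either of the two lanes, near the back rim.
- oblong: Oblong flat biscuit, 86 x 44 x 14 mm, 50 g, loose, in the other lane of the tray. Origin: centre of its underside, x along its length, z up. To be left where it is.
- tray: Aluminium baking tray, fixed, 150 (x) x 204 mm (y), two lanes. Origin: centre of its underside, on the counter; x from the open rimless front (-75 mm, looks about to world -y) to the back rim (inner face +71 mm, it stops a pushed biscuit). Floor top 3 mm above the origin. Lanes 96 mm wide, centred at y = +50 and -50 mm, between 4 mm thick rims; side, middle and back rims 14 mm high.
- tin: Open rectangular steel tin without a lid, fixed to the counter, empty, 170 (x) x 120 (y) x 45 mm high, walls and floor 4 mm thick (inside 162 x 112 mm). Origin: centre of its underside, on the counter; x along its long side, z up.
- tin_in (a point): Centre of the tin's inner floor, about 4 mm above the counter; axes as the tin's.
- bowl: Glass mixing bowl, 190 mm across the rim, 85 mm high; bystander. Origin: centre of its underside.
- plate: Blue melamine plate, 170 mm across, 20 mm high; bystander. Origin: centre of its underside.
- canister: Closed aluminium canister with lever-clamp lid, 106 mm diameter, 143 mm high; bystander. Origin: centre of its underside.
- whisk: Wire whisk with a grey silicone handle, about 280 mm long, up to 58 mm high, lying down; bystander. Origin: on the counter under its middle, x from the handle to the wires.
- cup: Small white cup, 68 mm diameter, 55 mm high; bystander. Origin: centre of its underside.
- jar: Amber glass jar with a metal cap, 60 mm diameter, 100 mm high; bystander. Origin: centre of its underside.
Mind the look-alikes: they are no part of the job. What is shaped like the biscuit but red is not meant. What is shaped like the tin but yellow is not meant.

How it is judged:
By the outcome, as a careful person would: the job done as asked, in the order asked, and still so for the second after the job is handed in, with the robot touching nothing.
It also fails if it takes over 67 s, if anything falls off the work surface, if the arm or the gripper's body presses on something with over 40 N, if the wrist force passes 120 N, or if a joint passes its speed limit or range.

### The arm

A 7-joint arm with a two-finger parallel gripper is mounted at the origin on the work surface. World frame = base frame: x ahead of the robot, y to its left, z up, the work surface at z = 0. Lengths are in m, angles in rad, forces in N, time in s.
With the tool pointing down it reaches from about 0.425 to 0.925 m from the base axis. Payload 6.8 kg.
Tool frame: the origin (TCP) lies at the very end of the fingers, on their centre line; the grasp point (between the pads) lies 19 mm behind it; z points along the fingers, y is the direction in which the jaws open and shut (so a half turn about z gives the same grasp; the last joint's range is limited). The gripper opens to 85 mm and grips with 20 to 120 N. Pads are 22 mm wide; open, the fingers measure 114 mm over their backs; the gripper's body (76 mm by 85 mm) begins 54 mm behind the grasp point. The pads swing forward as they close: fully open they stand 13 mm farther back than shut.
Start: joints at [1.225, 0.477, 0.022, 1.555, -0.011, 1.109, -0.083], TCP at [0.159, -0.656, 0.231] pointing down, gripper open.
Joint ranges: [-2.96, 2.96], [-0.34, 2.1], [-1.41, 1.46], [0.24, 2.44], [-1.37, 4.51], [0.17, 1.92], [-2.96, 2.96]. Speed limits (rad/s): [2.39, 2.39, 3.14, 3.14, 3.14, 3.14, 3.14].

### API

Orientations are given as a unit quaternion [w, x, y, z].
In Python, from plant import bot, viewer, recognise gives the robot as it stands.
- The arm moves only by the tool carry_out, never from a script. Its argument "rows" is a list of rows, each a list of 7 numbers: the shift along the tool's x, y, z in units of 60 mm (1.0 is 60 mm), then the turn, a rotation vector about the tool's x, y, z in units of 6 degrees (1.0 is 6 degrees), then the opening, from 0 (shut) to 1 (fully open). A call has 1 to 20 rows; each row shifts and turns the commanded pose from where the row before left it, along the tool's axes as they then stand; what a row does not reach is not made up. A row lasts 1/8 s, in which the tool goes at most 62.5 mm and 10.7 degrees, less where a joint would pass 70% of its speed; a pose out of reach is approached as far as the arm can. A call is refused whole if a number of a shift passes 1 or a number of a turn 1, either way. A call with a gripper value outside its range is refused whole. The fingers move at their own pace and stop on an object; "newtons" is the grip in N (left out, the last holds). Time passes only in rows, so rows that do not move let the fingers close. It gives the time, the measured TCP pose, the force and the opening at its end, in the units of the state.
- bot.get_obs(): the state, without advancing time (a new reading comes with each control period).
- viewer.snapshot(name): name is "side" or "top" or "wrist"; returns a dict with "color" (384x512x3 uint8, red, green, blue), "camera_matrix" (3x3 intrinsics, pixels), "R" (3x3) and "t" (3): a world point X has camera coordinates R X + t. Camera axes: x right, y down, z forward; pixel columns grow to the right and rows downward; lengths in m; the calibration is good to about 2 mm. A picture is of the moment at which its call begins. There is no depth.
- bot.finish_job(): hands the job in, once; it reports no verdict.
Trained networks look in a picture, given as the dict that the camera call returned (one of the last four; its "shot" number tells which), for a name from the list of things; names that differ only in an ending like _2 or _b are one class to them, and where a whole thing is asked for, a point or a joint stands for the part that bears it (a point fixed in the world has none). Each returns a list of dicts, best first, with "score" (0 to 1); they miss things now and then, are a little off and sometimes report something else, mostly with a low value. They report only what shows in the picture. A call takes as long as a camera call. They do not tell look-alikes from the thing itself.
- recognise(picture, query): "at" ([row, column] as shares, 0 to 1, of the picture: columns of its width, rows of its height, amid what is visible of it).
The state is a dict: "t": time; "joints": joint angles; "qd": joint speeds; "joint_torque": joint torques, N m; "tcp_pos": TCP position; "tcp_rot": TCP orientation; "wrist_force": force on the tool from outside, world axes, zero at the start; "moment": the same for the moment, N m; "grip_width": finger opening in m.
Only numpy, scipy, OpenCV 4.12 (cv2) and the standard library are available. Lean on these libraries where they do the work, as an engineer would, in place of code of your own. Each camera call takes 0.05 s, during which the arm holds its last target. There are 200 camera calls.

## Working session

There is one attempt and no reset: what is moved stays moved. The work goes in short steps, Python scripts to look and compute and a tool call to move; the robot and the scene stay as the last step left them, time stands still between calls to the robot, and variables do not carry over. Pictures are saved under pics/ and viewed, about 8 in all and at most 12, crops included, and the job is handed in when it is done.

Besides the shell and the picture viewer there is one more tool, called after ">>>" in YAML: its name, and indented under it one key for each argument. carry_out: Moves the arm, as the interface text tells. Its arguments: {"type":"object","properties":{"rows":{"type":"array","items":{"type":"array","items":{"type":"number"}}},"newtons":{"type":"number"}},"required":["rows"]}

```bash
ls; mkdir -p pics
cat > h.py <<'E'
import numpy as np, cv2
from plant import bot, viewer, recognise
def ray(p,row,col):
    K=p["camera_matrix"];R=np.array(p["R"]);t=np.array(p["t"])
    d=R.T@np.linalg.inv(K)@np.array([col,row,1.]);return -R.T@t,d/np.linalg.norm(d)
def atz(p,row,col,z):
    c,d=ray(p,row,col);return c+d*(z-c[2])/d[2]
def tri(rays):
    A=np.zeros((3,3));b=np.zeros(3)
    for c,d in rays:
        P=np.eye(3)-np.outer(d,d);A+=P;b+=P@c
    return np.linalg.solve(A,b)
def proj(p,X):
    q=np.array(p["R"])@np.asarray(X)+p["t"];q=np.array(p["camera_matrix"])@q;return q[:2]/q[2]
def save(p,n): cv2.imwrite("pics/"+n+".png",p["color"][:,:,::-1])
E
python3 - <<'E'
from h import *
np.set_printoptions(precision=3,suppress=True)
o=bot.get_obs();print({k:np.round(v,3) for k,v in o.items()})
P={n:viewer.snapshot(n) for n in("side","top")}
for n in P: save(P[n],n+"0"); print(n,-np.array(P[n]["R"]).T@P[n]["t"])
for q in "spatula spatula_grip biscuit oblong tray tin bowl plate canister whisk cup jar".split():
    for n in P:
        for r in recognise(P[n],q)[:3]:
            a=r["at"];row,col=a[0]*384,a[1]*512
            print(q,n,round(r["score"],2),round(row),round(col),atz(P[n],row,col,0.01)[:2])
a=np.hstack([cv2.imread("pics/side0.png"),cv2.imread("pics/top0.png")])
E
```

```text
pics
{'t': np.float64(0.0), 'joints': array([ 1.225,  0.478,  0.022,  1.556, -0.012,  1.109, -0.083]), 'qd': array([ 0.001, -0.   ,  0.003, -0.003, -0.001, -0.001,  0.   ]), 'joint_torque': array([  0.001, -59.645,   1.608, -28.119,   0.012,   0.009,  -0.   ]), 'tcp_pos': array([ 0.159, -0.655,  0.23 ]), 'tcp_rot': array([-0.001,  0.993,  0.119, -0.   ]), 'wrist_force': array([-0.285, -0.068,  0.288]), 'moment': array([-0.049,  0.052,  0.014]), 'grip_width': np.float64(0.085)}
side [0.148 0.758 0.807]
top [0.343 0.052 1.134]
spatula side 0.92 197 266 [0.503 0.017]
spatula top 0.86 207 283 [ 0.501 -0.006]
spatula_grip side 0.97 193 270 [ 0.502 -0.004]
spatula_grip top 0.92 203 281 [ 0.51  -0.002]
biscuit side 0.94 275 121 [0.706 0.468]
biscuit side 0.76 257 182 [0.6   0.344]
biscuit top 0.81 142 141 [0.704 0.461]
biscuit top 0.69 175 172 [0.594 0.35 ]
biscuit top 0.21 188 185 [0.552 0.307]
oblong top 0.88 208 176 [0.489 0.333]
tray side 0.97 259 205 [0.539 0.317]
tray top 0.81 189 186 [0.549 0.302]
tin side 0.82 138 306 [ 0.518 -0.363]
tin side 0.58 161 365 [ 0.268 -0.331]
tin top 0.78 285 390 [ 0.266 -0.337]
tin top 0.7 204 397 [ 0.518 -0.369]
bowl side 0.65 140 212 [ 0.839 -0.168]
bowl side 0.17 136 309 [ 0.515 -0.383]
bowl top 0.71 112 312 [ 0.818 -0.101]
bowl top 0.65 223 126 [0.436 0.487]
bowl top 0.16 200 279 [0.52  0.005]
plate side 0.89 127 250 [ 0.756 -0.324]
plate top 0.9 133 380 [ 0.751 -0.322]
canister top 0.86 122 187 [0.774 0.312]
whisk side 0.82 335 204 [0.422 0.495]
whisk side 0.39 137 309 [ 0.511 -0.378]
whisk top 0.92 225 127 [0.431 0.483]
whisk top 0.29 176 174 [0.591 0.345]
cup side 0.64 255 293 [0.332 0.19 ]
cup top 0.95 262 213 [0.323 0.206]
jar side 0.72 192 184 [0.756 0.127]
jar top 0.69 134 236 [0.738 0.15 ]
```

View pics/top0.png

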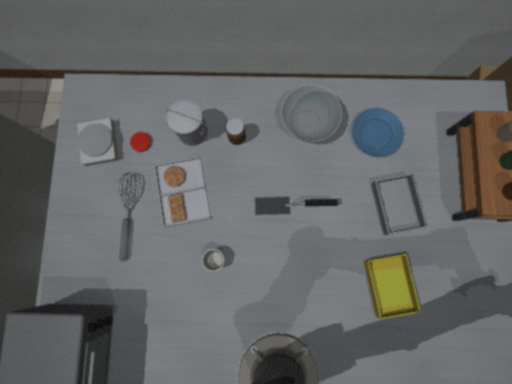

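View pics/side0.png

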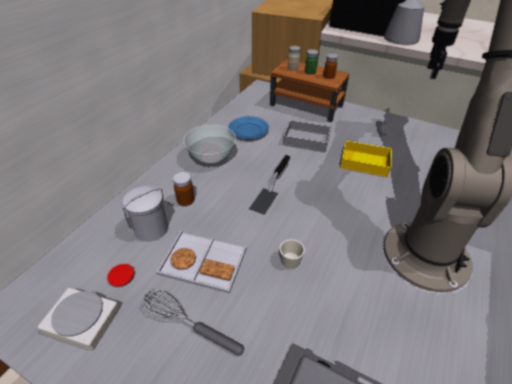

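The top view shows the tray (row 190, col 185) with the round biscuit in the far lane (175, 173). Its open side faces right, towards -y. The spatula's blade is at (206, 272) with the handle pointing to -y. The grey tin is at (204, 399). The side view agrees.

```bash
cat >> h.py <<'E'
from scipy.spatial.transform import Rotation as Ro
np.set_printoptions(precision=4,suppress=True)
def cur():
    o=bot.get_obs();q=o["tcp_rot"];return np.array(o["tcp_pos"]),Ro.from_quat([q[1],q[2],q[3],q[0]]),o
def down(yaw,pitch=0):
    # tool z down, tool x at world angle yaw (rad)
    x=np.array([np.cos(yaw),np.sin(yaw),0]);z=np.array([0,0,-1.]);return Ro.from_matrix(np.c_[x,np.cross(z,x),z])
def plan(p1,R1,n,g,start=None,nd=2):
    p,R,_=cur() if start is None else (*start,0)
    w=(R.inv()*R1).as_rotvec()/n; dp=(np.asarray(p1)-p)/n; rows=[]
    for i in range(n):
        v=R.inv().apply(p+dp-p)/.06; tw=w/np.radians(6)
        v=np.round(v,nd);tw=np.round(tw,nd)
        rows.append([*map(float,v),*map(float,tw),g]); p=p+dp; R=R*Ro.from_rotvec(w)
    print(str(rows).replace(" ","")); m=np.abs(np.array(rows)[:,:6]).max()
    if m>1: print("TOO BIG",m)
    return p,R
E
python3 - <<'E'
from h import *
p,R,o=cur();print(p,R.as_matrix())
s=plan([.51,-.05,.32],down(np.pi/2),16,1)
E
```

```text
[ 0.159  -0.656   0.2313] [[ 0.9719  0.2356  0.    ]
 [ 0.2356 -0.9719  0.    ]
 [ 0.     -0.     -1.    ]]
[[0.5,-0.53,-0.09,0.0,-0.0,-0.8,1],[0.55,-0.48,-0.09,0.0,-0.0,-0.8,1],[0.58,-0.44,-0.09,0.0,-0.0,-0.8,1],[0.62,-0.39,-0.09,0.0,-0.0,-0.8,1],[0.65,-0.33,-0.09,0.0,-0.0,-0.8,1],[0.67,-0.28,-0.09,0.0,-0.0,-0.8,1],[0.7,-0.22,-0.09,0.0,-0.0,-0.8,1],[0.71,-0.16,-0.09,0.0,-0.0,-0.8,1],[0.72,-0.1,-0.09,0.0,-0.0,-0.8,1],[0.73,-0.04,-0.09,0.0,-0.0,-0.8,1],[0.73,0.02,-0.09,0.0,-0.0,-0.8,1],[0.73,0.08,-0.09,0.0,-0.0,-0.8,1],[0.72,0.14,-0.09,0.0,-0.0,-0.8,1],[0.7,0.2,-0.09,0.0,-0.0,-0.8,1],[0.68,0.26,-0.09,0.0,-0.0,-0.8,1],[0.66,0.31,-0.09,0.0,-0.0,-0.8,1]]
```

>>> carry_out:
  rows:
    - [0.5, -0.53, -0.09, 0, 0, -0.8, 1]
    - [0.55, -0.48, -0.09, 0, 0, -0.8, 1]
    - [0.58, -0.44, -0.09, 0, 0, -0.8, 1]
    - [0.62, -0.39, -0.09, 0, 0, -0.8, 1]
    - [0.65, -0.33, -0.09, 0, 0, -0.8, 1]
    - [0.67, -0.28, -0.09, 0, 0, -0.8, 1]
    - [0.7, -0.22, -0.09, 0, 0, -0.8, 1]
    - [0.71, -0.16, -0.09, 0, 0, -0.8, 1]
    - [0.72, -0.1, -0.09, 0, 0, -0.8, 1]
    - [0.73, -0.04, -0.09, 0, 0, -0.8, 1]
    - [0.73, 0.02, -0.09, 0, 0, -0.8, 1]
    - [0.73, 0.08, -0.09, 0, 0, -0.8, 1]
    - [0.72, 0.14, -0.09, 0, 0, -0.8, 1]
    - [0.7, 0.2, -0.09, 0, 0, -0.8, 1]
    - [0.68, 0.26, -0.09, 0, 0, -0.8, 1]
    - [0.66, 0.31, -0.09, 0, 0, -0.8, 1]
    - [0, 0, 0, 0, 0, 0, 1]

```text
t: 3.42
tcp_pos: [0.51, -0.045, 0.3184]
tcp_rot: [0.0, 0.702, 0.712, 0.001]
wrist_force: [-0.2, -0.7, -0.7]
grip_width: 0.0856
```

Run:
```python
from h import *
p,R,o=cur();print(p,R.as_matrix(),o["joints"])
w=viewer.snapshot("wrist");save(w,"w1");print(-np.array(w["R"]).T@w["t"],w["R"])
for q in("spatula","spatula_grip"):
  for r in recognise(w,q): a=r["at"];print(q,r["score"],a[0]*384,a[1]*512,atz(w,a[0]*384,a[1]*512,.046))
```

```text
[ 0.51   -0.045   0.3184] [[-0.0141  0.9999  0.0019]
 [ 0.9999  0.0141  0.0017]
 [ 0.0016  0.0019 -1.    ]] [ 0.5029  0.1795 -0.6056  1.7962  0.1078  1.1972 -0.1203]
[0.5092 0.0262 0.4602] [[ 0.9999  0.0138  0.0016]
 [ 0.0129 -0.9606  0.2777]
 [ 0.0053 -0.2776 -0.9607]]
spatula 0.72 112.89599999999999 253.7984 [0.5078 0.0125 0.046 ]
spatula_grip 0.78 111.8976 251.1872 [0.5045 0.0136 0.046 ]
```

View pics/w1.png

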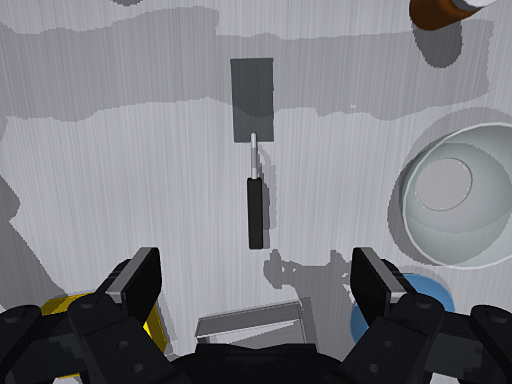

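The wrist view shows the spatula with its blade at rows 58–142 and cols 231–273, and its handle at rows 178–248, col 255. I'll refine the spatula pose by segmenting it, and check the handle height from the top camera.

Run:
```python
from h import *
w=viewer.snapshot("wrist");t=viewer.snapshot("top")
g=cv2.cvtColor(w["color"],cv2.COLOR_RGB2GRAY)
def comp(m,pt):
    n,l=cv2.connectedComponents(m.astype(np.uint8));k=l[pt];return l==k
m=np.zeros_like(g,bool)
blade=comp((g<100)&(np.arange(384)[:,None]<145),(100,252));hand=comp(g<60,(215,255))
for nm,mm,z in(("blade",blade,.002),("handle",hand,.055)):
    ys,xs=np.nonzero(mm);print(nm,len(ys),ys.min(),ys.max(),xs.min(),xs.max())
    r=cv2.minAreaRect(np.c_[xs,ys].astype(np.float32));b=cv2.boxPoints(r)
    B=np.array([atz(w,y,x,z)[:2] for x,y in b]);print(B,B.mean(0),np.linalg.norm(np.diff(B,axis=0),axis=1))
# handle in top
gt=cv2.cvtColor(t["color"],cv2.COLOR_RGB2GRAY);ht=comp(gt<60,(202,320));ys,xs=np.nonzero(ht);print("top handle",len(ys),xs.min(),xs.max(),ys.min(),ys.max())
ct=(ys.mean(),(xs.min()+xs.max())/2); y2,x2=np.nonzero(hand)
print("tri handle centre",tri([ray(t,*ct),ray(w,(y2.min()+y2.max())/2,x2.mean())]))
```

```text
blade 3441 53 144 231 275
[[ 0.4752  0.0809]
 [ 0.5317  0.0829]
 [ 0.5383 -0.0363]
 [ 0.4773 -0.0385]] [0.5056 0.0222] [0.0565 0.1194 0.061 ]
handle 1050 173 245 249 265
[[ 0.4996 -0.0677]
 [ 0.5191 -0.0671]
 [ 0.5231 -0.1682]
 [ 0.5023 -0.169 ]] [ 0.511 -0.118] [0.0195 0.1012 0.0208]
top handle 902 299 322 118 213
tri handle centre [ 0.5218 -0.0399  0.3231]
```

>>> carry_out:
  rows:
    - [0.8, 0.14, 0, 0, 0, 0, 1]
    - [0.8, 0.14, 0, 0, 0, 0, 1]
    - [0.8, 0.14, 0, 0, 0, 0, 1]
    - [0.8, 0.14, 0, 0, 0, 0, 1]
    - [0.8, 0.14, 0, 0, 0, 0, 1]
    - [0.8, 0.14, 0, 0, 0, 0, 1]
    - [0, 0, 0, 0, 0, 0, 1]

```text
t: 4.55
tcp_pos: [0.556, 0.243, 0.3174]
tcp_rot: [-0.001, 0.703, 0.711, 0.0]
wrist_force: [0.0, -0.5, 0.2]
grip_width: 0.0853
```

Run:
```python
from h import *
w=viewer.snapshot("wrist");save(w,"w2");p,R,o=cur();print(p)
import pickle;pickle.dump({k:w[k] for k in w},open("w2.pkl","wb"))
for q in("biscuit","oblong","tray"):
  for r in recognise(w,q): a=r["at"];print(q,r["score"],a[0]*384,a[1]*512,atz(w,a[0]*384,a[1]*512,.017))
```

```text
[0.5566 0.2402 0.3173]
biscuit 0.68 5.6064 378.88 [0.7048 0.4288 0.017 ]
biscuit 0.63 77.6832 283.2896 [0.5908 0.3444 0.017 ]
oblong 0.85 86.4 209.408 [0.4948 0.3326 0.017 ]
tray 0.67 108.9024 247.296 [0.5443 0.3048 0.017 ]
```

View pics/w2.png

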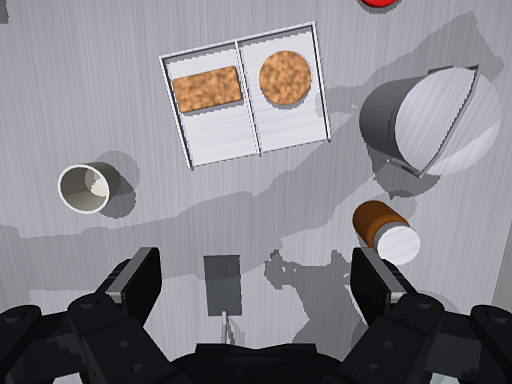

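The wrist view shows the tray's corners at about (row 56, col 161), (23, 314), (140, 329) and (167, 192). The round biscuit is at (78, 285) in the right lane and the blade at (285, 223). The lane is clear.

Run:
```python
from h import *
import pickle
w=pickle.load(open("w2.pkl","rb"));t=viewer.snapshot("top")
t["color"]=cv2.imread("pics/top0.png")[:,:,::-1]
def brown(im,roi):
    h=cv2.cvtColor(im,cv2.COLOR_RGB2HSV);m=((h[...,0]<22)&(h[...,1]>90)&(h[...,2]>60)).astype(np.uint8)
    z=np.zeros_like(m);a,b,c,d=roi;z[a:b,c:d]=m[a:b,c:d]
    z=cv2.morphologyEx(z,cv2.MORPH_CLOSE,np.ones((5,5)));c,_=cv2.findContours(z,0,2);return max(c,key=cv2.contourArea)
cw=brown(w["color"].copy(),(35,125,250,318));ctp=brown(t["color"].copy(),(160,190,160,187))
ew=cv2.fitEllipse(cw);et=cv2.fitEllipse(ctp);print(ew,et)
X=tri([ray(w,ew[0][1],ew[0][0]),ray(t,et[0][1],et[0][0])]);print("biscuit tri",X)
b=atz(w,ew[0][1],ew[0][0],.014);print("biscuit at z.014",b)
C={k:atz(w,*v,.0145) for k,v in dict(bl=(56,161),br=(23,314),fr=(140,329),fl=(167,192),mb=(41,236),mf=(155,259)).items()}
for k in C:print(k,C[k])
ax=[(C[a]-C[c])[:2] for a,c in(("bl","fl"),("br","fr"),("mb","mf"))]
print([ (np.degrees(np.arctan2(v[1],v[0])),np.linalg.norm(v)) for v in ax], np.linalg.norm(C["bl"]-C["br"]))
d=(C["br"]-C["bl"])[:2];print("from width",np.degrees(np.arctan2(d[1],d[0]))+90)
d=(C["fr"]-C["fl"])[:2];print("from width",np.degrees(np.arctan2(d[1],d[0]))+90)
# spatula height check with top0
gt=cv2.cvtColor(t["color"],cv2.COLOR_RGB2GRAY);n,l=cv2.connectedComponents((gt<60).astype(np.uint8))
m=l==l[202,322];ys,xs=np.nonzero(m);print("handle top0",xs.min(),xs.max(),ys.mean(),proj(t,[.511,-.118,.046]))
```

```text
((284.4641418457031, 77.60709381103516), (50.31447219848633, 53.69538879394531), 13.41079044342041) ((174.06129455566406, 175.88624572753906), (17.950605392456055, 19.150238037109375), 72.2081069946289)
biscuit tri [0.5932 0.3452 0.007 ]
biscuit at z.014 [0.5926 0.3447 0.014 ]
bl [0.4334 0.3689 0.0145]
br [0.627  0.4093 0.0145]
fr [0.6566 0.2648 0.0145]
fl [0.4669 0.2249 0.0145]
mb [0.5296 0.3876 0.0145]
mf [0.5608 0.2429 0.0145]
[(np.float64(103.09482386928941), np.float64(0.14790274902477796)), (np.float64(101.57033749315202), np.float64(0.1474953974158001)), (np.float64(102.18849295868856), np.float64(0.1480049242590027))] 0.19774353424118848
from width 101.77940524010035
from width 101.88859740896791
handle top0 305 337 202.1778846153846 [319.6007 202.3312]
```

Run:
```python
from h import *
import pickle
w=pickle.load(open("w2.pkl","rb"));t=viewer.snapshot("top");s=viewer.snapshot("side");t["color"]=cv2.imread("pics/top0.png")[:,:,::-1]
# cap: in w2 centre ~ (243,399); in top0 ~ (125,235)
h=cv2.cvtColor(w["color"].copy(),cv2.COLOR_RGB2GRAY)
cap=tri([ray(w,243,399),ray(t,125.5,235)]);print("cap",cap, atz(w,243,399,.1), atz(t,125.5,235,.1))
for z in(.0,.05,.1): print(z,[proj(w,[.715,.165,z])[::-1]])
r=recognise(t,"jar")
can=atz(w,130,455,.143);print("can",can)
plan([.5105,-.099,.12],down(np.radians(92)),7,1)
```

```text
cap [0.7368 0.1464 0.0894] [0.7316 0.1512 0.1   ] [0.7329 0.1454 0.1   ]
0.0 [array([206.303, 360.776])]
0.05 [array([217.8672, 372.3529])]
0.1 [array([232.3039, 386.8055])]
can [0.7485 0.2901 0.143 ]
[[-0.8,-0.12,0.47,0.0,0.0,-0.04,1],[-0.8,-0.12,0.47,0.0,0.0,-0.04,1],[-0.8,-0.12,0.47,0.0,0.0,-0.04,1],[-0.8,-0.13,0.47,0.0,0.0,-0.04,1],[-0.8,-0.13,0.47,0.0,0.0,-0.04,1],[-0.8,-0.13,0.47,0.0,0.0,-0.04,1],[-0.8,-0.14,0.47,0.0,0.0,-0.04,1]]
```

>>> carry_out:
  rows:
    - [-0.8, -0.12, 0.47, 0, 0, -0.04, 1]
    - [-0.8, -0.12, 0.47, 0, 0, -0.04, 1]
    - [-0.8, -0.12, 0.47, 0, 0, -0.04, 1]
    - [-0.8, -0.13, 0.47, 0, 0, -0.04, 1]
    - [-0.8, -0.13, 0.47, 0, 0, -0.04, 1]
    - [-0.8, -0.13, 0.47, 0, 0, -0.04, 0.7]
    - [-0.8, -0.14, 0.47, 0, 0, -0.04, 0.7]
    - [0, 0, 0, 0, 0, 0, 0.7]
    - [0, 0, 0, 0, 0, 0, 0.7]
    - [0, 0, 0, 0, 0, 0, 0.7]

```text
t: 6.2
tcp_pos: [0.5112, -0.0961, 0.1213]
tcp_rot: [0.001, 0.693, 0.721, 0.001]
wrist_force: [-0.5, -0.8, 0.6]
grip_width: 0.0599
```

Run:
```python
from h import *
p,R,o=cur();print(p,R.as_matrix(),o["t"])
w=viewer.snapshot("wrist");save(w,"w3")
g=cv2.cvtColor(w["color"],cv2.COLOR_RGB2GRAY)
for r in recognise(w,"spatula_grip"): a=r["at"];print(r["score"],a[0]*384,a[1]*512,atz(w,a[0]*384,a[1]*512,.055))
for X in([.5105,-.099,.055],[.5094,-.0674,.055],[.5127,-.1685,.055]): print(proj(w,X)[::-1])
plan([.5105,-.099,.027],down(np.radians(92)),3,.7)
```

```text
[ 0.5112 -0.0961  0.1213] [[-0.0387  0.9992  0.002 ]
 [ 0.9992  0.0387  0.0003]
 [ 0.0002  0.002  -1.    ]] 6.2
0.97 81.4848 253.184 [ 0.507  -0.0133  0.055 ]
[213.9222 253.67  ]
[168.599  253.7722]
[301.8618 253.1777]
[[-0.02,-0.0,0.52,0.0,0.0,0.01,0.7],[-0.02,-0.0,0.52,0.0,0.0,0.01,0.7],[-0.02,-0.0,0.52,0.0,0.0,0.01,0.7]]
```

View pics/w3.png

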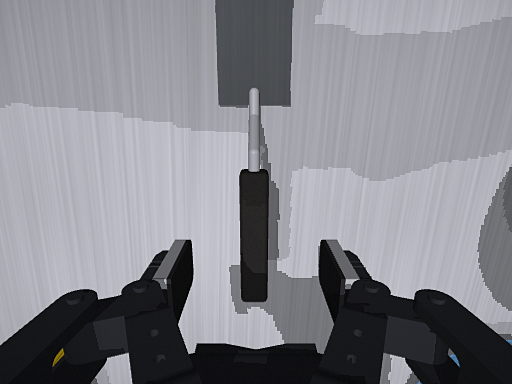

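The handle runs from row 170 to 300 at col 254, which matches the prediction (169 to 302, col 253.5). I'll descend and grip.

>>> carry_out:
  rows:
    - [-0.02, 0, 0.52, 0, 0, 0, 0.7]
    - [-0.02, 0, 0.52, 0, 0, 0, 0.7]
    - [-0.02, 0, 0.52, 0, 0, 0, 0.7]
    - [0, 0, 0, 0, 0, 0, 0.7]
    - [0, 0, 0, 0, 0, 0, 0]
    - [0, 0, 0, 0, 0, 0, 0]
    - [0, 0, 0, 0, 0, 0, 0]
    - [0, 0, 0, 0, 0, 0, 0]
    - [0, 0, 0, 0, 0, 0, 0]
    - [0, 0, 0, 0, 0, 0, 0]
  newtons: 80

```text
t: 7.55
tcp_pos: [0.5113, -0.1014, 0.0275]
tcp_rot: [0.001, 0.694, 0.72, 0.001]
wrist_force: [-1.2, -0.8, 6.8]
grip_width: 0.0187
```

Run:
```python
from h import *
p,R,o=cur();print(p,o["grip_width"],o["wrist_force"],o["moment"])
u=np.array([-.2079,.978,0]);b=np.array([.593,.345,0])
# up 60 mm, to entry high, entry
s=plan(p+[0,0,.06],R,2,0)
g=b-u*(.1325+.165)
print(g);s=plan([g[0],g[1],.09],down(np.radians(102)),8,0,s)
```

```text
[ 0.5113 -0.1014  0.0275] 0.01867636825850415 [-1.1568 -0.7851  6.7675] [ 0.1474  0.0496 -0.0137]
[[-0.0,0.0,-0.5,0.0,0.0,0.0,0],[-0.0,0.0,-0.5,0.0,0.0,0.0,0]]
[0.6549 0.054  0.    ]
[[0.31,0.31,-0.0,0.0,0.0,-0.21,0],[0.31,0.32,-0.0,0.0,0.0,-0.21,0],[0.3,0.32,-0.0,0.0,0.0,-0.21,0],[0.29,0.33,-0.0,0.0,0.0,-0.21,0],[0.28,0.34,-0.0,0.0,0.0,-0.21,0],[0.28,0.34,-0.0,0.0,0.0,-0.21,0],[0.27,0.35,-0.01,0.0,0.0,-0.21,0],[0.26,0.35,-0.01,0.0,0.0,-0.21,0]]
```

>>> carry_out:
  rows:
    - [0, 0, -0.3, 0, 0, 0, 0]
    - [0, 0, -0.35, 0, 0, 0, 0]
    - [0, 0, -0.35, 0, 0, 0, 0]
    - [0.31, 0.31, 0, 0, 0, -0.21, 0]
    - [0.31, 0.32, 0, 0, 0, -0.21, 0]
    - [0.3, 0.32, 0, 0, 0, -0.21, 0]
    - [0.29, 0.33, 0, 0, 0, -0.21, 0]
    - [0.28, 0.34, 0, 0, 0, -0.21, 0]
    - [0.28, 0.34, 0, 0, 0, -0.21, 0]
    - [0.27, 0.35, 0, 0, 0, -0.21, 0]
    - [0.26, 0.35, 0, 0, 0, -0.21, 0]
    - [0, 0, 0, 0, 0, 0, 0]
    - [0, 0, 0, 0, 0, 0, 0]

```text
t: 9.18
tcp_pos: [0.6528, 0.0535, 0.0868]
tcp_rot: [-0.0, 0.628, 0.778, -0.001]
wrist_force: [-0.4, -0.2, -1.5]
grip_width: 0.0188
```

Run:
```python
from h import *
p,R,o=cur();print(p,R.as_matrix(),o["grip_width"],o["wrist_force"],o["moment"],o["t"])
w=viewer.snapshot("wrist");save(w,"w4")
u=np.array([-.2079,.978,0]);z=p[2]+.019-.046
v=np.array([-.978,-.2079,0])
for n,dx,dy in(("fl",.055,.028),("fr",.055,-.028),("bl",-.055,.028)):
    print(n,proj(w,np.r_[p[:2],z+.002]+u*(dx+.132)+v*dy)[::-1])
print("biscuit",proj(w,[.593,.345,.014])[::-1])
```

```text
[0.6528 0.0535 0.0868] [[-0.2107  0.9775 -0.001 ]
 [ 0.9775  0.2107 -0.0008]
 [-0.0005 -0.0011 -1.    ]] 0.018798089855855883 [-0.3965 -0.1806 -1.5251] [-0.1742 -0.0014 -0.0234] 9.175
fl [-202.3053  185.0454]
fr [-202.0222  326.059 ]
bl [ 88.9815 198.155 ]
biscuit [-429.9397  261.2451]
```

View pics/w4.png

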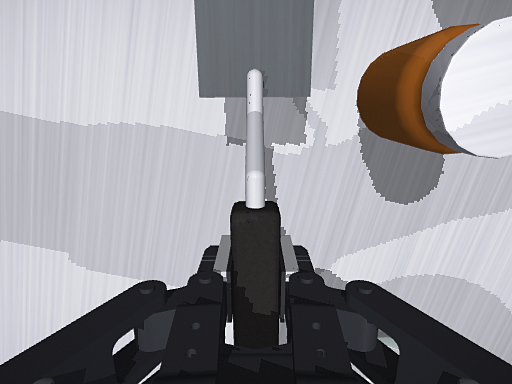

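The blade is straight in the grasp: its back edge is at row 97, cols 196–312. I'll lower it and enter just above the tray floor.

>>> carry_out:
  rows:
    - [0, 0.03, 0.4, 0, 0, 0, 0]
    - [0, 0, 0.4, 0, 0, 0, 0]
    - [0, 0, 0, 0, 0, 0, 0]
    - [0.35, 0, 0, 0, 0, 0, 0]
    - [0.35, 0, 0, 0, 0, 0, 0]
    - [0.3, 0, 0, 0, 0, 0, 0]
    - [0, 0, 0, 0, 0, 0, 0]
    - [0, 0, 0, 0, 0, 0, 0]

```text
t: 10.22
tcp_pos: [0.6428, 0.1127, 0.0388]
tcp_rot: [0.0, 0.628, 0.778, -0.0]
wrist_force: [0.1, -0.1, -1.1]
grip_width: 0.0188
```

>>> carry_out:
  rows:
    - [0, 0, 0.04, 0, 0, 0, 0]
    - [0, 0, 0.04, 0, 0, 0, 0]
    - [0, 0, 0, 0, 0, 0, 0]

```text
t: 10.6
tcp_pos: [0.6424, 0.1127, 0.0335]
tcp_rot: [-0.0, 0.628, 0.778, -0.0]
wrist_force: [0.2, 0.4, -0.4]
grip_width: 0.0189
```

>>> carry_out:
  rows:
    - [0, 0, 0.03, 0, 0, 0, 0]
    - [0, 0, 0.02, 0, 0, 0, 0]
    - [0, 0, 0, 0, 0, 0, 0]

```text
t: 10.98
tcp_pos: [0.6427, 0.1132, 0.031]
tcp_rot: [0.0, 0.628, 0.778, 0.0]
wrist_force: [0.6, -0.7, -0.1]
grip_width: 0.019
```

Run:
```python
from h import *
s=viewer.snapshot("side");c=s["color"][215:305,140:290];cv2.imwrite("pics/s5.png",cv2.resize(c[:,:,::-1],None,fx=5,fy=5,interpolation=2))
p,R,o=cur();print(p,o["wrist_force"],o["moment"])
```

```text
[0.6427 0.1132 0.0311] [-0.8372 -1.7459  0.1159] [-0.139   0.0564  0.0934]
```

View pics/s5.png

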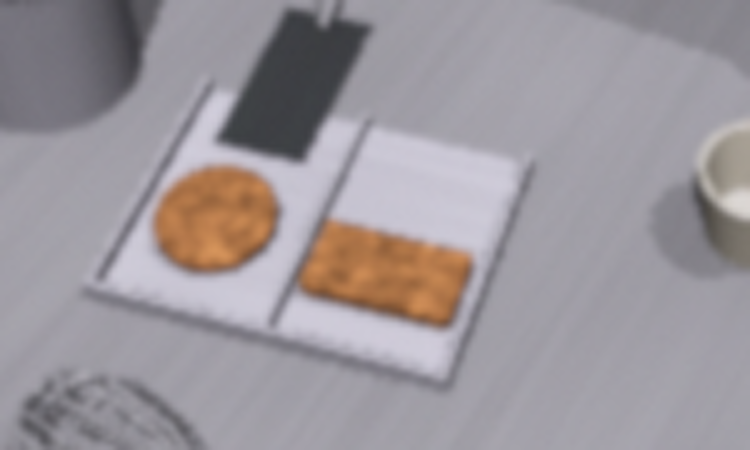

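>>> carry_out:
  rows:
    - [0, 0.03, 0.02, 0, 0, 0, 0]
    - [0, 0, 0.02, 0, 0, 0, 0]
    - [0, 0, 0, 0, 0, 0, 0]

```text
t: 11.4
tcp_pos: [0.6444, 0.1134, 0.0287]
tcp_rot: [0.0, 0.628, 0.778, -0.0]
wrist_force: [-1.3, -2.9, 5.3]
grip_width: 0.0187
```

>>> carry_out:
  rows:
    - [0.15, 0, 0, 0, 0, 0, 0]
    - [0.2, 0, 0, 0, 0, 0, 0]
    - [0.2, 0, 0, 0, 0, 0, 0]
    - [0.2, 0, 0, 0, 0, 0, 0]
    - [0.15, 0, 0, 0, 0, 0, 0]
    - [0.15, 0, 0, 0, 0, 0, 0]
    - [0.15, 0, 0, 0, 0, 0, 0]
    - [0.15, 0, 0, 0, 0, 0, 0]
    - [0, 0, 0, 0, 0, 0, 0]

```text
t: 12.52
tcp_pos: [0.6304, 0.1915, 0.0307]
tcp_rot: [0.003, 0.629, 0.777, 0.001]
wrist_force: [1.9, -5.9, 11.4]
grip_width: 0.0187
```

Run:
```python
from h import *
s=viewer.snapshot("side");c=s["color"][215:305,140:290];cv2.imwrite("pics/s6.png",cv2.resize(c[:,:,::-1],None,fx=5,fy=5,interpolation=2))
p,R,o=cur();print(p,R.as_matrix()[:,2],o["wrist_force"],o["moment"])
```

```text
[0.6304 0.1915 0.0306] [ 0.0054 -0.0011 -1.    ] [ 1.0998 -5.385  12.0032] [-0.8626 -0.1487  0.0151]
```

View pics/s6.png

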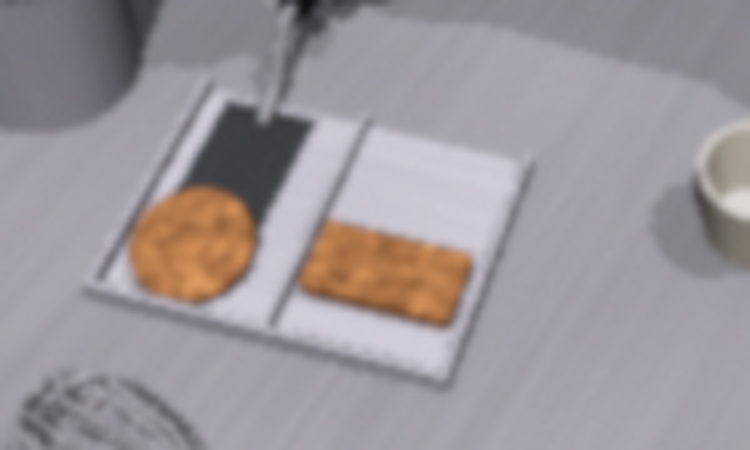

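>>> carry_out:
  rows:
    - [0.1, 0, 0, 0, 0, 0, 0]
    - [0.1, 0, 0, 0, 0, 0, 0]
    - [0.1, 0, 0, 0, 0, 0, 0]
    - [0, 0, 0, 0, 0, 0, 0]

```text
t: 13.08
tcp_pos: [0.6267, 0.2086, 0.0306]
tcp_rot: [0.003, 0.629, 0.777, 0.001]
wrist_force: [1.8, -6.8, 11.0]
grip_width: 0.0189
```

>>> carry_out:
  rows:
    - [0.05, 0, 0, 0, 0, 0, 0]
    - [0.05, 0, 0, 0, 0, 0, 0]
    - [0, 0, 0, 0, 0, 0, 0]

```text
t: 13.45
tcp_pos: [0.6256, 0.214, 0.0306]
tcp_rot: [0.003, 0.629, 0.777, 0.001]
wrist_force: [1.7, -8.8, 13.1]
grip_width: 0.0183
```

Run:
```python
from h import *
s=viewer.snapshot("side");c=s["color"][215:305,140:290];cv2.imwrite("pics/s7.png",cv2.resize(c[:,:,::-1],None,fx=5,fy=5,interpolation=2))
p,R,o=cur();print(p,R.as_matrix()[:,2],o["wrist_force"],o["moment"])
```

```text
[0.6255 0.214  0.0306] [ 0.0053 -0.0021 -1.    ] [ 1.3632 -8.1996 13.1178] [-1.2506 -0.1817 -0.0279]
```

View pics/s7.png

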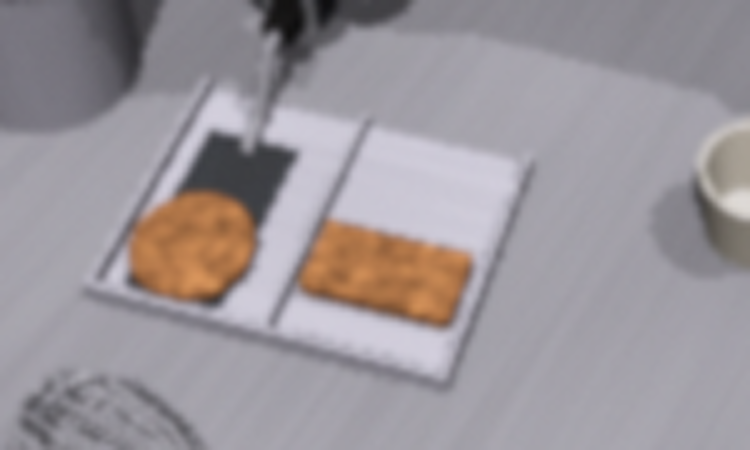

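The biscuit sits on the blade, with both front corners of the blade showing at (285, 132) and (300, 222). I'll lift slowly with a slight nose-up tilt.

>>> carry_out:
  rows:
    - [-0.02, 0, -0.05, 0, 0.1, 0, 0]
    - [-0.02, 0, -0.05, 0, 0.1, 0, 0]
    - [0, 0, -0.07, 0, 0.1, 0, 0]
    - [0, 0, -0.1, 0, 0.1, 0, 0]
    - [0, 0, -0.12, 0, 0, 0, 0]
    - [0, 0, -0.15, 0, 0, 0, 0]
    - [0, 0, -0.18, 0, 0, 0, 0]
    - [0, 0, -0.15, 0, 0, 0, 0]
    - [0, 0, -0.1, 0, 0, 0, 0]
    - [0, 0, 0, 0, 0, 0, 0]

```text
t: 14.75
tcp_pos: [0.6234, 0.2121, 0.0873]
tcp_rot: [-0.016, 0.628, 0.778, 0.014]
wrist_force: [0.6, -0.4, -2.6]
grip_width: 0.0192
```

Run:
```python
from h import *
s=viewer.snapshot("side");c=s["color"][190:310,140:290];cv2.imwrite("pics/s8.png",cv2.resize(c[:,:,::-1],None,fx=4,fy=4,interpolation=2))
p,R,o=cur();print(p,R.as_matrix()[:,2],o["wrist_force"],o["moment"])
Rt=down(np.radians(92))*Ro.from_rotvec([0,np.radians(2.4),0])
s=plan([.515,-.10,.11],Rt,20,0)
```

```text
[0.6231 0.2119 0.0867] [-0.0086  0.0409 -0.9991] [ 1.1585 -0.3612 -2.7634] [-0.3226 -0.0902  0.0268]
[[-0.23,-0.14,-0.03,-0.0,0.0,0.08,0],[-0.24,-0.14,-0.03,-0.0,0.0,0.08,0],[-0.24,-0.14,-0.03,-0.0,0.0,0.08,0],[-0.24,-0.14,-0.03,-0.0,0.0,0.08,0],[-0.24,-0.13,-0.03,-0.0,0.0,0.08,0],[-0.24,-0.13,-0.03,-0.0,0.0,0.08,0],[-0.24,-0.13,-0.03,-0.0,0.0,0.08,0],[-0.24,-0.13,-0.03,-0.0,0.0,0.08,0],[-0.24,-0.13,-0.03,-0.0,0.0,0.08,0],[-0.24,-0.12,-0.03,-0.0,0.0,0.08,0],[-0.25,-0.12,-0.03,-0.0,0.0,0.08,0],[-0.25,-0.12,-0.03,-0.0,0.0,0.08,0],[-0.25,-0.12,-0.03,-0.0,0.0,0.08,0],[-0.25,-0.11,-0.03,-0.0,0.0,0.08,0],[-0.25,-0.11,-0.03,-0.0,0.0,0.08,0],[-0.25,-0.11,-0.03,-0.0,0.0,0.08,0],[-0.25,-0.11,-0.03,-0.0,0.0,0.08,0],[-0.25,-0.11,-0.03,-0.0,0.0,0.08,0],[-0.25,-0.1,-0.03,-0.0,0.0,0.08,0],[-0.25,-0.1,-0.03,-0.0,0.0,0.08,0]]
```

View pics/s8.png

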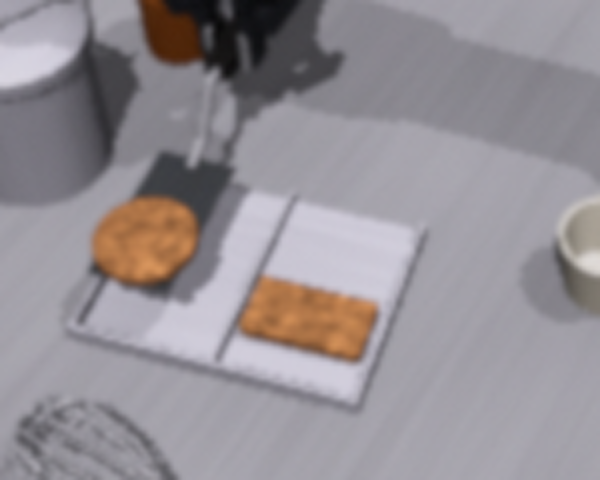

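The biscuit is lifted flat on the blade and clear of the tray. Next I'll carry it gently to open counter.

>>> carry_out:
  rows:
    - [-0.1, -0.06, 0, 0, 0, 0, 0]
    - [-0.2, -0.12, 0, 0, 0, 0.08, 0]
    - [-0.25, -0.14, 0, 0, 0, 0.08, 0]
    - [-0.26, -0.14, 0, 0, 0, 0.08, 0]
    - [-0.26, -0.14, 0, 0, 0, 0.08, 0]
    - [-0.26, -0.13, 0, 0, 0, 0.09, 0]
    - [-0.26, -0.13, 0, 0, 0, 0.09, 0]
    - [-0.26, -0.13, 0, 0, 0, 0.09, 0]
    - [-0.26, -0.13, 0, 0, 0, 0.09, 0]
    - [-0.26, -0.13, 0, 0, 0, 0.09, 0]
    - [-0.26, -0.12, 0, 0, 0, 0.09, 0]
    - [-0.26, -0.12, 0, 0, 0, 0.09, 0]
    - [-0.26, -0.12, 0, 0, 0, 0.09, 0]
    - [-0.26, -0.11, 0, 0, 0, 0.09, 0]
    - [-0.26, -0.11, 0, 0, 0, 0.09, 0]
    - [-0.26, -0.11, 0, 0, 0, 0.09, 0]
    - [-0.26, -0.11, 0, 0, 0, 0.09, 0]
    - [-0.26, -0.1, 0, 0, 0, 0.09, 0]
    - [-0.2, -0.08, 0, 0, 0, 0.09, 0]
    - [-0.1, -0.05, 0, 0, 0, 0.08, 0]

```text
t: 17.3
tcp_pos: [0.526, -0.0901, 0.0751]
tcp_rot: [-0.017, 0.694, 0.72, 0.012]
wrist_force: [0.4, 0.3, -2.9]
grip_width: 0.0187
```

>>> carry_out:
  rows:
    - [0, 0, 0, 0, 0, 0, 0]
    - [0, 0, 0.15, 0, 0, 0, 0]
    - [0, 0, 0.2, 0, 0, 0, 0]
    - [0, 0, 0.2, 0, -0.1, 0, 0]
    - [0, 0, 0.1, 0, -0.15, 0, 0]
    - [0, 0, 0.05, 0, -0.15, 0, 0]
    - [0, 0, 0, 0, 0, 0, 0]

```text
t: 18.18
tcp_pos: [0.526, -0.0867, 0.0332]
tcp_rot: [-0.002, 0.693, 0.721, -0.003]
wrist_force: [-0.1, 0.3, -2.6]
grip_width: 0.0187
```

Run:
```python
from h import *
p,R,o=cur();print(p,R.as_matrix(),o["wrist_force"],o["moment"])
t=viewer.snapshot("top");s=viewer.snapshot("side")
for n,P in(("top",t),("side",s)):
  for r in recognise(P,"biscuit"): a=r["at"];print(n,r["score"],a[0]*384,a[1]*512,atz(P,a[0]*384,a[1]*512,.025))
```

```text
[ 0.526  -0.0867  0.0332] [[-0.0403  0.9992 -0.0072]
 [ 0.9992  0.0403 -0.0012]
 [-0.0009 -0.0072 -1.    ]] [-0.1459  0.3057 -2.5681] [-0.2119 -0.0349 -0.0124]
top 0.78 199.7184 260.1984 [0.5184 0.0645 0.025 ]
top 0.73 141.504 140.9024 [0.701  0.4557 0.025 ]
side 0.85 273.9072 121.9072 [0.6954 0.4687 0.025 ]
side 0.6 334.8096 203.9808 [0.4156 0.5    0.025 ]
side 0.51 203.904 252.9792 [0.5192 0.0792 0.025 ]
side 0.18 137.5104 210.688 [ 0.8411 -0.1624  0.025 ]
```

>>> carry_out:
  rows:
    - [0, 0, 0.04, 0, 0, 0, 0]
    - [0, 0, 0.03, 0, 0, 0, 0]
    - [0, 0, 0.02, 0, 0, 0, 0]
    - [0, 0, 0, 0, 0, 0, 0]

```text
t: 18.88
tcp_pos: [0.526, -0.088, 0.0281]
tcp_rot: [-0.002, 0.693, 0.721, -0.003]
wrist_force: [-2.1, -2.3, 5.6]
grip_width: 0.0191
```

>>> carry_out:
  rows:
    - [0, 0, -0.01, 0, 0, 0, 0]
    - [0, 0, 0, 0, 0, 0, 0.35]
    - [0, 0, 0, 0, 0, 0, 0.5]
    - [0, 0, 0, 0, 0, 0, 0.6]
    - [0, 0, 0, 0, 0, 0, 0.6]
    - [0, 0, 0, 0, 0, 0, 0.6]

```text
t: 19.62
tcp_pos: [0.5259, -0.0874, 0.0284]
tcp_rot: [-0.002, 0.693, 0.721, -0.003]
wrist_force: [-0.3, 0.1, 0.6]
grip_width: 0.0511
```

>>> carry_out:
  rows:
    - [0, 0, -0.3, 0, 0, 0, 0.6]
    - [0, 0, -0.6, 0, 0, 0, 0.6]
    - [0, 0, -0.9, 0, 0, 0, 0.7]
    - [0, 0, -0.9, 0, 0, 0, 1]
    - [0, 0, -0.5, 0, 0, 0, 1]
    - [0, 0, 0, 0, 0, 0, 1]
    - [0, 0, 0, 0, 0, 0, 1]

```text
t: 20.5
tcp_pos: [0.5267, -0.0874, 0.2204]
tcp_rot: [-0.002, 0.693, 0.721, -0.003]
wrist_force: [-0.8, 0.2, 0.2]
grip_width: 0.0853
```

```bash
cat > m.py <<'E'
from h import *
def bis(w):
    h=cv2.cvtColor(w["color"].copy(),cv2.COLOR_RGB2HSV);m=((h[...,0]<22)&(h[...,1]>90)&(h[...,2]>60)).astype(np.uint8)
    m=cv2.morphologyEx(m,cv2.MORPH_CLOSE,np.ones((5,5)));c,_=cv2.findContours(m,0,2)
    for k in sorted(c,key=cv2.contourArea)[::-1][:4]:
        if cv2.contourArea(k)>150: e=cv2.fitEllipse(k);yield e[0][1],e[0][0],e[1]
E
python3 - <<'E'
from m import *
p,R,o=cur();print(p,R.as_matrix(),o["t"],o["grip_width"])
w=viewer.snapshot("wrist");save(w,"w9")
for r,c,a in bis(w): print(r,c,a,atz(w,r,c,.016))
for r in recognise(w,"spatula"): print(r)
E
```

```text
[ 0.5267 -0.0874  0.2204] [[-0.039   0.9992 -0.0076]
 [ 0.9992  0.039  -0.0012]
 [-0.0009 -0.0077 -1.    ]] 20.5 0.08533167821792101
9.193910598754883 253.62814331054688 (68.50248718261719, 77.96513366699219) [0.5176 0.0682 0.016 ]
{'at': [0.2484, 0.5], 'score': 0.83}
```

>>> carry_out:
  rows:
    - [0.6, -0.02, 0, 0, 0, 0, 1]
    - [0.8, -0.02, 0, 0, 0, 0, 1]
    - [0.7, -0.02, 0, 0, 0, 0, 1]
    - [0, 0, 0, 0, 0, 0, 1]
    - [0, 0, 0, 0, 0, 0, 1]

```text
t: 21.22
tcp_pos: [0.5183, 0.0377, 0.2195]
tcp_rot: [-0.003, 0.693, 0.721, -0.004]
wrist_force: [-1.2, -0.9, -0.2]
grip_width: 0.0857
```

Run:
```python
from m import *
p,R,o=cur();print(p,o["t"])
w=viewer.snapshot("wrist");save(w,"w10");t=viewer.snapshot("top");save(t,"t10")
L=list(bis(w))
for r,c,a in L: print("w",r,c,a,atz(w,r,c,.016))
for r,c,a in bis(t): print("t",r,c,a,atz(t,r,c,.016))
s=viewer.snapshot("side")
for r,c,a in bis(s): print("s",r,c,a,atz(s,r,c,.016), tri([ray(s,r,c),ray(w,*L[0][:2])]))
```

```text
[0.5183 0.0377 0.2195] 21.225
w 139.83763122558594 257.4898986816406 (61.65463638305664, 62.38271713256836) [0.5178 0.0692 0.016 ]
w 61.93128204345703 485.5320129394531 (61.70685958862305, 81.63672637939453) [0.7407 0.1548 0.016 ]
t 143.35122680664062 485.6325988769531 (50.52233123779297, 170.05824279785156) [ 0.7196 -0.6572  0.016 ]
t 207.1950225830078 176.6514434814453 (13.966951370239258, 30.281999588012695) [0.4901 0.3281 0.016 ]
t 141.2002410888672 139.92115783691406 (18.015457153320312, 19.160314559936523) [0.7048 0.4622 0.016 ]
t 201.0934295654297 258.1739501953125 (16.260957717895508, 19.843381881713867) [0.5153 0.0709 0.016 ]
s 64.52093505859375 312.2044677734375 (72.56812286376953, 92.51490783691406) [ 0.7548 -1.0244  0.016 ] [0.4486 0.1008 0.5015]
s 269.02410888671875 216.7125701904297 (16.27113151550293, 35.332393646240234) [0.4907 0.3331 0.016 ] [ 0.5771  0.0923 -0.3124]
s 274.6523132324219 120.24917602539062 (19.22911834716797, 26.558483123779297) [0.7039 0.4692 0.016 ] [0.5902 0.2861 0.0984]
s 193.34103393554688 184.12200927734375 (20.05863380432129, 22.84456443786621) [0.7457 0.1376 0.016 ] [0.5842 0.161  0.1503]
```

View pics/w10.png

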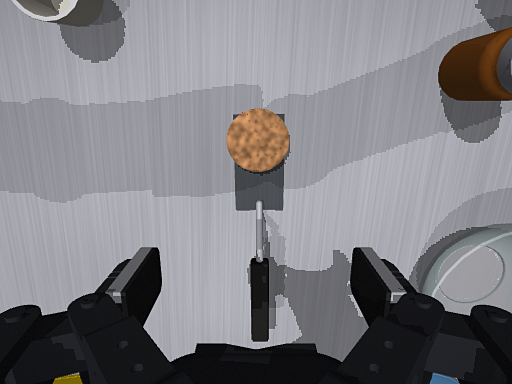

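The biscuit sits centred on the blade at (140, 258), which is world (0.518, 0.069). The spatula lies flat with its handle free. Before descending I'll check from the picture where the open fingertips lie relative to the TCP.

Run:
```python
from m import *
p,R,o=cur();w=viewer.snapshot("wrist")
for d in(0,.008,.013,.02):
  for x in(-.011,.011):
    print(d,x,[proj(w,p+R.apply([x,s*.0427,-d]))[::-1] for s in(-1,1)])
s=plan([.5178,.0692,.05],down(np.radians(92)),4,1)
```

```text
0 -0.011 [array([274.5929, 168.3714]), array([274.5848, 340.9821])]
0 0.011 [array([233.4058, 164.8595]), array([233.3892, 344.4035])]
0.008 -0.011 [array([283.4063, 163.943 ]), array([283.3995, 345.3127])]
0.008 0.011 [array([240.4137, 160.058 ]), array([240.3977, 349.0983])]
0.013 -0.011 [array([289.3837, 160.9395]), array([289.3779, 348.2498])]
0.013 0.011 [array([245.1829, 156.7904]), array([245.1674, 352.2933])]
0.02 -0.011 [array([298.4414, 156.3882]), array([298.4373, 352.7006])]
0.02 0.011 [array([252.4351, 151.8215]), array([252.4204, 357.1519])]
[[0.13,0.01,0.71,-0.02,0.0,0.0,1],[0.13,0.0,0.71,-0.02,0.0,0.0,1],[0.13,0.0,0.71,-0.02,0.0,0.0,1],[0.13,0.0,0.71,-0.02,0.0,0.0,1]]
```

Open tips show at row 248 and cols 160/352, so they sit about 13 mm behind the TCP. For the biscuit grasp at 68 mm opening, the tips will be about 8–10 mm behind, so I'm aiming for TCP z ≈ -4 mm.

>>> carry_out:
  rows:
    - [0.13, 0, 0.71, -0.02, 0, 0, 1]
    - [0.13, 0, 0.71, -0.02, 0, 0, 1]
    - [0.13, 0, 0.71, -0.02, 0, 0, 1]
    - [0.13, 0, 0.71, -0.02, 0, 0, 1]
    - [0, 0, 0, 0, 0, 0, 1]
    - [0, 0, 0, 0, 0, 0, 1]

```text
t: 22.18
tcp_pos: [0.5179, 0.0691, 0.0512]
tcp_rot: [0.001, 0.694, 0.72, 0.001]
wrist_force: [0.4, -0.1, 0.5]
grip_width: 0.0852
```

Run:
```python
from m import *
w=viewer.snapshot("wrist");p,R,o=cur();print(p,R.as_matrix()[:,2])
for r,c,a in list(bis(w))[:2]: print("w",r,c,a,atz(w,r,c,.016))
s=plan([.5178,.0692,-.002],down(np.radians(92)),3,1)
```

```text
[0.5183 0.0691 0.0516] [ 0.0038 -0.0005 -1.    ]
w 223.5194854736328 254.79331970214844 (106.53773498535156, 111.2145004272461) [0.5178 0.0713 0.016 ]
[[0.0,-0.0,0.3,0.01,0.0,0.01,1],[0.0,-0.0,0.3,0.01,0.0,0.01,1],[0.0,-0.0,0.3,0.01,0.0,0.01,1]]
```

>>> carry_out:
  rows:
    - [0.01, 0, 0.3, 0, 0, 0, 1]
    - [0.01, 0, 0.3, 0, 0, 0, 1]
    - [0, 0, 0.25, 0, 0, 0, 1]
    - [0, 0, 0.04, 0, 0, 0, 1]
    - [0, 0, 0, 0, 0, 0, 1]

```text
t: 22.85
tcp_pos: [0.5168, 0.0709, -0.0037]
tcp_rot: [0.0, 0.693, 0.721, 0.0]
wrist_force: [0.5, -0.3, -0.0]
grip_width: 0.0855
```

>>> carry_out:
  rows:
    - [0, 0, 0, 0, 0, 0, 0.6]
    - [0, 0, 0, 0, 0, 0, 0.6]
    - [0, 0, 0, 0, 0, 0, 0.6]
    - [0, 0, 0, 0, 0, 0, 0.6]
    - [0, 0, 0, 0, 0, 0, 0.6]
  newtons: 30

```text
t: 23.48
tcp_pos: [0.5173, 0.0708, -0.0027]
tcp_rot: [0.001, 0.693, 0.721, 0.001]
wrist_force: [-1.3, -0.8, 5.6]
grip_width: 0.0662
```

>>> carry_out:
  rows:
    - [0, 0, -0.03, 0, 0, 0, 0.5]
    - [0, 0, -0.05, 0, 0, 0, 0.5]
    - [0, 0, -0.1, 0, 0, 0, 0.5]
    - [0, 0, -0.2, 0, 0, 0, 0.5]
    - [0, 0, -0.3, 0, 0, 0, 0.5]
    - [0, 0, -0.4, 0, 0, 0, 0.5]
    - [0, 0, -0.4, 0, 0, 0, 0.5]
    - [0, 0, -0.3, 0, 0, 0, 0.5]
    - [0, 0, -0.15, 0, 0, 0, 0.5]
    - [0, 0, 0, 0, 0, 0, 0.5]

```text
t: 24.72
tcp_pos: [0.517, 0.0706, 0.1128]
tcp_rot: [0.001, 0.693, 0.721, 0.001]
wrist_force: [0.2, -0.4, 0.2]
grip_width: 0.0664
```

Run:
```python
from m import *
w=viewer.snapshot("wrist");p,R,o=cur();print(p,o["grip_width"],o["wrist_force"],o["t"])
save(w,"w12")
for r,c,a in list(bis(w))[:2]: print("w",r,c,a)
for d in(.005,.01): print(proj(w,p+R.apply([0,0,-d-.008]))[::-1])
t=viewer.snapshot("top");t["color"]=cv2.imread("pics/top0.png")[:,:,::-1];g=t["color"].copy()
for r in recognise(viewer.snapshot("side"),"tin"): a=r["at"];print(r)
```

```text
[0.5166 0.0705 0.1122] 0.06586212480381316 [-1.1423 -0.0902 -1.1364] 24.775
w 269.8878173828125 255.29391479492188 (140.30267333984375, 151.1785430908203)
[267.1758 253.6426]
[272.9036 253.5867]
{'at': [0.3547, 0.5979], 'score': 0.75}
{'at': [0.4128, 0.7152], 'score': 0.75}
```

Biscuit is held by its edges (66 mm opening). Next: carry it high, to a view of the tin.

Run:
```python
from m import *
s=plan([.52,-.45,.24],down(np.radians(105)),18,.5)
```

```text
[[-0.48,-0.02,-0.12,-0.0,0.0,-0.12,0.5],[-0.48,-0.02,-0.12,-0.0,0.0,-0.12,0.5],[-0.48,-0.03,-0.12,-0.0,0.0,-0.12,0.5],[-0.48,-0.03,-0.12,-0.0,0.0,-0.12,0.5],[-0.48,-0.04,-0.12,-0.0,0.0,-0.12,0.5],[-0.48,-0.05,-0.12,-0.0,0.0,-0.12,0.5],[-0.48,-0.05,-0.12,-0.0,0.0,-0.12,0.5],[-0.48,-0.06,-0.12,-0.0,0.0,-0.12,0.5],[-0.48,-0.06,-0.12,-0.0,0.0,-0.12,0.5],[-0.48,-0.07,-0.12,-0.0,0.0,-0.12,0.5],[-0.48,-0.07,-0.12,-0.0,0.0,-0.12,0.5],[-0.48,-0.08,-0.12,-0.0,0.0,-0.12,0.5],[-0.47,-0.09,-0.12,-0.0,0.0,-0.12,0.5],[-0.47,-0.09,-0.12,-0.0,0.0,-0.12,0.5],[-0.47,-0.1,-0.12,-0.0,0.0,-0.12,0.5],[-0.47,-0.1,-0.12,-0.0,0.0,-0.12,0.5],[-0.47,-0.11,-0.12,-0.0,0.0,-0.12,0.5],[-0.47,-0.12,-0.12,-0.0,0.0,-0.12,0.5]]
```

>>> carry_out:
  rows:
    - [-0.2, 0, -0.2, 0, 0, 0, 0.5]
    - [-0.4, -0.02, -0.2, 0, 0, -0.12, 0.5]
    - [-0.48, -0.03, -0.2, 0, 0, -0.12, 0.5]
    - [-0.48, -0.03, -0.2, 0, 0, -0.12, 0.5]
    - [-0.48, -0.04, -0.2, 0, 0, -0.12, 0.5]
    - [-0.48, -0.05, -0.2, 0, 0, -0.12, 0.5]
    - [-0.48, -0.05, -0.2, 0, 0, -0.12, 0.5]
    - [-0.48, -0.06, -0.2, 0, 0, -0.12, 0.5]
    - [-0.48, -0.06, -0.2, 0, 0, -0.12, 0.5]
    - [-0.48, -0.07, -0.15, 0, 0, -0.12, 0.5]
    - [-0.48, -0.07, -0.1, 0, 0, -0.12, 0.5]
    - [-0.48, -0.08, -0.1, 0, 0, -0.12, 0.5]
    - [-0.48, -0.09, 0, 0, 0, -0.12, 0.5]
    - [-0.48, -0.09, 0, 0, 0, -0.12, 0.5]
    - [-0.47, -0.1, 0, 0, 0, -0.12, 0.5]
    - [-0.47, -0.1, 0, 0, 0, -0.12, 0.5]
    - [-0.47, -0.11, 0, 0, 0, -0.12, 0.5]
    - [-0.47, -0.12, 0, 0, 0, -0.12, 0.5]
    - [-0.4, -0.1, 0, 0, 0, -0.1, 0.5]
    - [-0.2, -0.05, 0, 0, 0, 0, 0.5]

```text
t: 27.42
tcp_pos: [0.5148, -0.4679, 0.2403]
tcp_rot: [-0.0, 0.609, 0.793, 0.0]
wrist_force: [-0.3, -0.5, -1.1]
grip_width: 0.0666
```

>>> carry_out:
  rows:
    - [0, 0, 0, 0, 0, 0, 0.5]
    - [0, 0, 0, 0, 0, 0, 0.5]

```text
t: 27.68
tcp_pos: [0.5161, -0.4651, 0.2415]
tcp_rot: [0.0, 0.608, 0.794, 0.001]
wrist_force: [0.2, -0.3, -0.2]
grip_width: 0.066
```

Run:
```python
from m import *
import pickle
p,R,o=cur();print(p,R.as_matrix()[:,0],o["grip_width"],o["t"])
w=viewer.snapshot("wrist");save(w,"w13");pickle.dump(dict(w),open("w13.pkl","wb"))
for r in recognise(w,"tin"): a=r["at"];print(r["score"],a[0]*384,a[1]*512,atz(w,a[0]*384,a[1]*512,.045))
```

```text
[ 0.5161 -0.4651  0.2415] [-0.2615  0.9652  0.0001] 0.06604617211443306 27.675
0.79 67.008 281.1904 [ 0.5141 -0.3585  0.045 ]
0.69 21.696 77.2096 [ 0.3163 -0.3706  0.045 ]
```

View pics/w13.png

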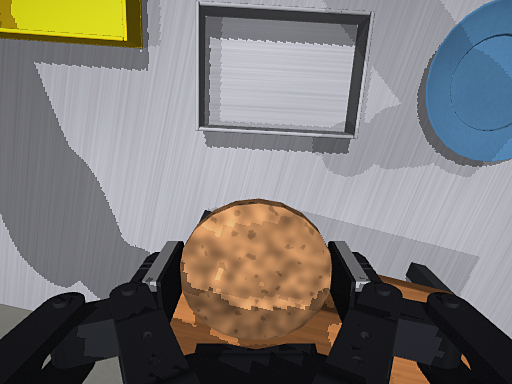

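The tin rim's corners are at about (2, 197), (12, 374), (138, 357) and (131, 197). The biscuit is level between the pads.

Run:
```python
from m import *
import pickle
w=pickle.load(open("w13.pkl","rb"))
C=np.array([atz(w,*v,.045)[:2] for v in((2,197),(12,374),(138,357),(131,197))]);print(C,C.mean(0))
print([np.linalg.norm(C[i]-C[(i+1)%4]) for i in range(4)])
for a,b in((0,1),(3,2)): d=C[b]-C[a];print("x ang",np.degrees(np.arctan2(d[1],d[0])))
for a,b in((3,0),(2,1)): d=C[b]-C[a];print("y ang",np.degrees(np.arctan2(d[1],d[0]))-90)
# top0: rim corners by darkness around tin; check predicted centre
t=viewer.snapshot("top");print("pred top px",[proj(t,[*c,.045])[::-1] for c in C],proj(t,[*C.mean(0),.045])[::-1])
# cross-check heights: triangulate tin with top0 network
r=recognise(t,"tin");print([(np.array(x["at"])*[384,512],x["score"]) for x in r])
```

```text
[[ 0.4222 -0.3247]
 [ 0.5847 -0.2893]
 [ 0.6099 -0.4042]
 [ 0.4474 -0.4407]] [ 0.516  -0.3647]
[np.float64(0.1662407319123057), np.float64(0.11756429640147216), np.float64(0.16656170067060963), np.float64(0.11869032703619696)]
x ang 12.2849669976272
x ang 12.672377080868845
y ang 12.240795611869828
y ang 12.394943360169648
pred top px [array([232.9714, 388.3918]), array([180.0639, 374.9223]), array([172.8756, 411.8776]), array([225.5157, 426.6724])] [202.5128 400.3945]
[(array([285.504 , 390.0928]), 0.87), (array([201.4848, 397.4144]), 0.65)]
```

Run:
```python
from m import *
s=plan([.516,-.365,.12],down(np.radians(102.4)),7,.5)
```

```text
[[0.23,0.06,0.29,0.0,0.0,0.07,0.5],[0.23,0.06,0.29,0.0,0.0,0.07,0.5],[0.23,0.06,0.29,0.0,0.0,0.07,0.5],[0.23,0.06,0.29,0.0,0.0,0.07,0.5],[0.23,0.06,0.29,0.0,0.0,0.07,0.5],[0.23,0.05,0.29,0.0,0.0,0.07,0.5],[0.23,0.05,0.29,0.0,0.0,0.07,0.5]]
```

>>> carry_out:
  rows:
    - [0.23, 0.06, 0.29, 0, 0, 0.07, 0.5]
    - [0.23, 0.06, 0.29, 0, 0, 0.07, 0.5]
    - [0.23, 0.06, 0.29, 0, 0, 0.07, 0.5]
    - [0.23, 0.06, 0.29, 0, 0, 0.07, 0.5]
    - [0.23, 0.06, 0.29, 0, 0, 0.07, 0.5]
    - [0.23, 0.05, 0.29, 0, 0, 0.07, 0.5]
    - [0.23, 0.05, 0.29, 0, 0, 0.07, 0.5]
    - [0, 0, 0, 0, 0, 0, 0.5]
    - [0, 0, 0, 0, 0, 0, 0.5]

```text
t: 29.0
tcp_pos: [0.5164, -0.368, 0.1207]
tcp_rot: [0.001, 0.628, 0.778, 0.0]
wrist_force: [0.1, 0.3, 0.3]
grip_width: 0.0659
```

>>> carry_out:
  rows:
    - [0, 0, 0.3, 0, 0, 0, 0.5]
    - [0, 0, 0.4, 0, 0, 0, 0.5]
    - [0, 0, 0.4, 0, 0, 0, 0.5]
    - [0, 0, 0.3, 0, 0, 0, 0.5]
    - [0, 0, 0.2, 0, 0, 0, 0.5]
    - [0, 0, 0.1, 0, 0, 0, 0.5]
    - [0, 0, 0, 0, 0, 0, 0.5]
    - [0, 0, 0, 0, 0, 0, 0.5]

```text
t: 30.0
tcp_pos: [0.5166, -0.3675, 0.0185]
tcp_rot: [0.001, 0.628, 0.778, 0.0]
wrist_force: [0.0, 0.2, -1.1]
grip_width: 0.0654
```

Fine descent to contact.

>>> carry_out:
  rows:
    - [0, 0, 0.1, 0, 0, 0, 0.5]
    - [0, 0, 0.08, 0, 0, 0, 0.5]
    - [0, 0, 0.05, 0, 0, 0, 0.5]
    - [0, 0, 0, 0, 0, 0, 0.5]
    - [0, 0, 0, 0, 0, 0, 0.5]

```text
t: 30.62
tcp_pos: [0.5162, -0.3672, 0.004]
tcp_rot: [0.001, 0.628, 0.778, 0.0]
wrist_force: [-0.4, -0.1, -0.2]
grip_width: 0.0659
```

>>> carry_out:
  rows:
    - [0, 0, 0.03, 0, 0, 0, 0.5]
    - [0, 0, 0.02, 0, 0, 0, 0.5]
    - [0, 0, 0, 0, 0, 0, 0.5]

```text
t: 31.0
tcp_pos: [0.516, -0.3672, 0.0009]
tcp_rot: [0.001, 0.628, 0.778, 0.0]
wrist_force: [-0.6, 0.2, -0.5]
grip_width: 0.0661
```

>>> carry_out:
  rows:
    - [0, 0, 0.02, 0, 0, 0, 0.5]
    - [0, 0, 0.02, 0, 0, 0, 0.5]
    - [0, 0, 0, 0, 0, 0, 0.5]

```text
t: 31.38
tcp_pos: [0.5162, -0.3673, -0.0007]
tcp_rot: [0.001, 0.628, 0.778, -0.0]
wrist_force: [-2.8, 0.7, 6.3]
grip_width: 0.0661
```

>>> carry_out:
  rows:
    - [0, 0, 0, 0, 0, 0, 0.82]
    - [0, 0, 0, 0, 0, 0, 0.88]
    - [0, 0, 0, 0, 0, 0, 0.95]
    - [0, 0, 0, 0, 0, 0, 1]
    - [0, 0, 0, 0, 0, 0, 1]
    - [0, 0, 0, 0, 0, 0, 1]

```text
t: 32.12
tcp_pos: [0.5161, -0.3672, -0.0014]
tcp_rot: [0.001, 0.628, 0.778, 0.0]
wrist_force: [-0.1, 0.7, -0.3]
grip_width: 0.0853
```

>>> carry_out:
  rows:
    - [0, 0, -0.2, 0, 0, 0, 1]
    - [0, 0, -0.4, 0, 0, 0, 1]
    - [0, 0, -0.8, 0, 0, 0, 1]
    - [0, 0, -0.9, 0, 0, 0, 1]
    - [0, 0, -0.9, 0, 0, 0, 1]
    - [-0.5, 0, -0.7, 0, 0, 0, 1]
    - [-0.6, 0, -0.3, 0, 0, 0, 1]
    - [-0.6, 0, 0, 0, 0, 0, 1]
    - [0, 0, 0, 0, 0, 0, 1]
    - [0, 0, 0, 0, 0, 0, 1]

```text
t: 33.38
tcp_pos: [0.5373, -0.4656, 0.2509]
tcp_rot: [0.0, 0.628, 0.778, 0.001]
wrist_force: [-0.6, -0.3, 0.3]
grip_width: 0.0854
```

Run:
```python
from m import *
p,R,o=cur();print(p,o["grip_width"],o["wrist_force"],o["t"])
w=viewer.snapshot("wrist");t=viewer.snapshot("top");s=viewer.snapshot("side");save(w,"wf");save(t,"tf");save(s,"sf")
B={}
for n,P in(("w",w),("t",t),("s",s)):
    for r,c,a in bis(P):
        X=atz(P,r,c,.016); 
        if np.hypot(X[0]-.516,X[1]+.367)<.06: B[n]=(r,c);print(n,r,c,a,X)
if len(B)>1: print("tri",tri([ray(dict(w=w,t=t,s=s)[k],*v) for k,v in B.items()]))
for n,P in(("w",w),("t",t),("s",s)):
  for q in("biscuit","spatula","oblong","cup","jar"):
    print(n,q,[(round(x["score"],2),np.round(np.array(x["at"])*[384,512])) for x in recognise(P,q)][:3])
# compare with initial top/side: where it changed
for nm,P in(("top",t),("side",s)):
    d=cv2.absdiff(P["color"][:,:,::-1].copy(),cv2.imread(f"pics/{nm}0.png")).max(2);d=cv2.morphologyEx((d>40).astype(np.uint8),cv2.MORPH_OPEN,np.ones((3,3)))
    n,l,st,ce=cv2.connectedComponentsWithStats(d);print(nm,[tuple(x[:5]) for x in st[1:] if x[4]>25])
```

```text
[ 0.5373 -0.4656  0.2509] 0.08543434599065958 [-0.5717 -0.2581  0.2771] 33.375
w 75.33656311035156 255.2578582763672 (59.92033386230469, 63.8292236328125) [ 0.517  -0.3693  0.016 ]
t 203.93954467773438 398.5209045410156 (19.07977294921875, 19.8077392578125) [ 0.516  -0.3698  0.016 ]
tri [ 0.5165 -0.3695  0.0162]
w biscuit [(0.8, array([ 74., 256.]))]
w spatula []
w oblong []
w cup []
w jar []
t biscuit [(0.71, array([203., 398.])), (0.69, array([142., 139.]))]
t spatula [(0.57, array([203., 276.]))]
t oblong [(0.71, array([207., 176.]))]
t cup [(0.76, array([260., 213.]))]
t jar [(0.89, array([133., 236.]))]
s biscuit [(0.91, array([277., 120.])), (0.57, array([135., 306.]))]
s spatula [(0.97, array([197., 264.])), (0.43, array([136., 303.]))]
s oblong [(0.85, array([273., 217.]))]
s cup [(0.32, array([211., 144.]))]
s jar [(0.62, array([188., 184.]))]
top [(np.int32(476), np.int32(143), np.int32(36), np.int32(67), np.int32(1478)), (np.int32(466), np.int32(158), np.int32(7), np.int32(9), np.int32(51)), (np.int32(164), np.int32(166), np.int32(22), np.int32(21), np.int32(371)), (np.int
[... 2319 characters left out ...]
32(13), np.int32(31), np.int32(108)), (np.int32(446), np.int32(160), np.int32(16), np.int32(41), np.int32(302)), (np.int32(385), np.int32(171), np.int32(9), np.int32(24), np.int32(123)), (np.int32(505), np.int32(174), np.int32(3), np.int32(11), np.int32(33)), (np.int32(244), np.int32(190), np.int32(17), np.int32(25), np.int32(146)), (np.int32(261), np.int32(191), np.int32(16), np.int32(23), np.int32(130)), (np.int32(449), np.int32(208), np.int32(9), np.int32(6), np.int32(39)), (np.int32(479), np.int32(208), np.int32(8), np.int32(7), np.int32(39)), (np.int32(480), np.int32(223), np.int32(9), np.int32(5), np.int32(39)), (np.int32(170), np.int32(248), np.int32(26), np.int32(22), np.int32(466))]
```

```bash
python3 -c "
from plant import bot
print(bot.finish_job())"
```

```text
the job is handed in; nothing more can be done
None
```

The job is done and handed in at about 33.5 s of the 67 s limit; no verdict was reported. I gripped the spatula by its handle and slid it under the round biscuit, which ended up against the back rim. I lifted the biscuit out on the blade and set the loaded spatula on open counter. Then I let go, took the biscuit off the blade by its edges, and released it on the floor of the grey tin after a light contact of about 6 N.

**Last checks:**
- **Biscuit:** It measures (0.517, -0.370), about 5 mm from the tin's centre, and looks round and flat. Its top triangulates to 16 mm against the expected 18 mm, which is within the calibration error.
- **Spatula:** It shows on the counter near where I set it down, blade at about y = 0.04 and well clear of the tray. I saw it lying flat with the biscuit on it, but after the biscuit came off I checked it only with the networks.
- **Everything else:** Before-and-after differences show only the biscuit, the spatula, and the robot with its shadow. The oblong, cup and jar are where they were in the top view.
- **Disagreement:** In the final side view, the network placed the cup somewhere else with a low score (0.32). The image difference shows no change at the cup, so I took that as a false report.
- **Not viewed:** I had used all 12 picture views, so the final state was checked by numbers only.

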